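# Grease the dauber and hold the belt tensioner open

## Robot

A 7-joint arm with a two-finger parallel gripper is mounted at the origin on the work surface. World frame = base frame: x ahead of the robot, y to its left, z up, the work surface at z = 0. Lengths are in m, angles in rad, forces in N, time in s.
With the tool pointing down it reaches from about 0.425 to 0.925 m from the base axis. Payload 6.8 kg.
Tool frame: the origin (TCP) lies at the centre of the arm's flange, where the gripper is bolted on; the fingertips stand 182 mm ahead of it and the grasp point (between the pads) lies 163 mm ahead of it (grip_point_offset is the distance from the TCP to the grasp point, in m); z points along the fingers, y is the line along which they close (so a half turn about z gives the same grasp; the last joint's range is limited). The gripper opens to 88 mm and grips with 3 to 60 N. Pads are 20 mm wide; open, the fingers measure 115 mm over their backs; the gripper's body (75 mm by 178 mm) begins 61 mm behind the grasp point.
Start: joints at [1.206, 0.477, 0.022, 1.555, -0.011, 1.109, -0.083], TCP at [0.171, -0.653, 0.405] pointing down, gripper open.
Joint ranges: [-2.96, 2.96], [-0.34, 2.1], [-1.41, 1.46], [0.24, 2.44], [-1.37, 4.51], [0.17, 1.92], [-2.96, 2.96]. Speed limits (rad/s): [2.39, 2.39, 3.14, 3.14, 3.14, 3.14, 3.14].

## Interface

Orientations are given as [roll, pitch, yaw] about the fixed x, y, z axes, in that order (R = Rz(yaw) Ry(pitch) Rx(roll)).
In Python, from workcell import * gives the robot as it stands.
- The arm moves only by the shell command python3 -m crank 'ROWS' [OPENING] [FORCE]. ROWS is JSON, one flat list of numbers, 6 for each row, row after row: the shift along the tool's x, y, z as a fraction of full scale, then the turn, a rotation vector about the tool's x, y, z as a fraction of full scale. A call has 1 to 12 rows; each row shifts and turns the commanded pose from where the row before left it, along the tool's axes as they then stand; what a row does not reach is not made up. Full scale, the value 1, is 40 mm for a shift and 4 degrees for a turn. A row lasts 1/12 s, in which the tool goes at most 41.7 mm and 7.16 degrees, less where a joint would pass 70% of its speed; a pose out of reach is approached as far as the arm can. A call with a number of a shift or a turn outside -1 to 1 is refused whole. A call with a gripper value outside its range is refused whole. OPENING is the opening, from -1 (shut) to 1 (fully open), set as the call begins (- or left out, the last holds). The fingers move at their own pace and stop on an object; FORCE is the grip in N (left out, the last holds). Time passes only in rows, so rows that do not move let the fingers close. It gives the time, the measured TCP pose, the force, the opening and the grip force at its end, in the units of the state.
- sense(): the state, without advancing time (a new reading comes with each control period).
- read_camera(name): name is "side" or "top"; returns (picture, depth): 480x640x3 uint8, red, green, blue; 480x640 float32, m along the optical axis (not along the pixel's ray), 0 where there is no reading.
- calibration(name): a dict with "fovy" (degrees; the focal length in pixels is half the picture's height over the tangent of half this angle, whatever the lens; pixels are square), "cx", "cy" (the principal point, pixels), "k1" (the pictures are not rectified: a ray, as slopes to the right and down, at radius r is drawn at 1 + k1 r^2 times it, then the intrinsics apply), "R" (3x3) and "t" (3): a world point X has camera coordinates R X + t. Camera axes: x right, y down, z forward; pixel columns grow to the right and rows downward; lengths in m; the calibration is good to about 2 mm. A picture is of the moment at which its call begins. calibration takes no time and is no camera call.
- job_done(): hands the job in; it is judged then, once.
The state is a dict: "time": time; "joints": joint angles; "qd": joint speeds; "joint_efforts": joint torques, N m; "ee_pos": TCP position; "tcp_rot": TCP orientation; "contact_force": force on the tool from outside, world axes, zero at the start; "moment": the same for the moment, N m; "finger_gap": finger opening in m; "grip_force": force on a finger pad.
Only numpy, scipy, OpenCV 4.12 (cv2) and the standard library are available. Lean on these libraries where they do the work, as an engineer would, in place of code of your own. Each camera call takes 0.05 s, during which the arm holds its last target. There are 200 camera calls.

## Task

A belt is about to be changed on the lamp assembly line. Take the dauber from its stand by the handle, dip its tip well down into the small grease pot and lift it out again, then press its greased tip down on the pad of the sprung tensioner arm, so that the arm goes clearly past its click, and keep it pressed there: finish while still gripping the dauber and holding the arm down, because it springs back if let go. Touch the tensioner only with the dauber, do not ram it, do not knock the pot about and leave the other parts where they are.

Things in the scene. Friction and masses are not known exactly. Their poses are not given: they have to be found in the camera images.
- dauber: Upright hand tool, 136 mm tall, about 100 g. From the bottom: white ball tip 14 mm across, steel shaft 10 mm, steel collar 34 mm across from 70 to 76 mm up, black round handle 24 mm across from 76 to 136 mm up. Origin at the very bottom of the tip, z up along the tool. Its collar rests on the stand; it lifts straight up.
- dauber_grip (a point): Middle of the dauber's handle, on its axis, 108 mm above the tip: where to grip it from above. Any yaw will do.
- dauber_tip (a point): Very bottom of the dauber's ball tip (origin of the dauber).
- stand: Fixed cream stand for the dauber: a plate 80 x 80 mm on four legs, top at 80 mm, with a 21 mm hole in the middle through which the dauber hangs, tip 10 mm above the bench. Origin on the bench below the hole. It may stand on either side of the pot.
- pot: Small open aluminium grease pot, loose, 350 g, nearly used up (nothing in it that resists): outside diameter 64 mm, 40 mm high, walls 3 mm, floor 5 mm. Origin at the centre of its underside.
- tensioner: Belt tensioner fixed to the bench: aluminium foot plate 235 x 70 mm, two cheeks 96 mm high that carry the arm's pivot 80 mm above the bench, behind them a brass pawl slider in a guide 97 mm high. Origin on the bench below the pivot; x points from the pivot along the arm to the pad and the idler, y along the pivot's axis, z up.
- swing_arm (a joint): Angle (rad) by which the sprung arm is pressed down: 0 at rest, rising outwards 0.32 above level; bottom stop at 0.66. A sprung pawl slider clicks over a tooth on its tail: resists from 0.2, crest at 0.32, snapped behind by 0.44; it does not latch. Force at the pad: about 3 N to start, 7 N over the click, 7 N to hold at 0.55.
- press_pad (a point): Middle of the top face of the arm's pad, 120 mm from the pivot along the arm; moves with it: 125 mm above the bench at rest, about 60 mm at joint 0.55, shifting under 10 mm sideways. The pad is a steel channel 52 mm long along the arm (x axis), 30 mm wide between side lips 8 mm high. Beyond it, at the arm's end, is the black idler roller.
- sink_a: Bystander: loose black finned heat sink, 60 x 110 x 32 mm, origin at the centre of its underside.
- sink_b: Bystander: a second heat sink of the same kind.
- spare_idler: Bystander: loose black flanged idler roller standing on end, 32 mm diameter, 32 mm high, origin at the centre of its underside.
Not all that is in view belongs to the job. Leave any orange look-alike of the dauber alone. Several things look just like the pot: the one meant starts farthest from the robot's base.

How it is judged:
By the outcome, as a careful person would: the job done as asked, in the order asked, and still so for the second after the job is handed in, while the arm keeps its last pose, push and grip.
It also fails if it takes over 54 s, if anything falls off the work surface, if the arm or the gripper's body presses on something with over 40 N, if the wrist force passes 120 N, or if a joint passes its speed limit or range.

## Working session

There is one attempt and no reset: what is moved stays moved. The work goes in short steps, Python scripts to look and compute and a shell command to move; the robot and the scene stay as the last step left them, time stands still between calls to the robot, and variables do not carry over. Pictures are saved under pics/ and viewed, at most 10 in all, crops included, and the job is handed in when it is done.

```bash
mkdir -p pics; ls
cat > h.py <<'E'
from workcell import *
import numpy as np, cv2
def save(n,im): cv2.imwrite('pics/'+n,im[:,:,::-1])
def K(name):
    c=calibration(name); f=240/np.tan(np.radians(c['fovy'])/2)
    return c,np.array([[f,0,c['cx']],[0,f,c['cy']],[0,0,1.]]),np.array([c['k1'],0,0,0,0.])
def ray(name,px):
    c,k,d=K(name); p=cv2.undistortPoints(np.array(px,float).reshape(-1,1,2),k,d).reshape(-1,2)
    R=np.array(c['R']);t=np.array(c['t']); return -R.T@t,(np.c_[p,np.ones(len(p))])@R   # origin, dirs (z_cam=1)
def cloud(name,depth):
    v,u=np.mgrid[:480,:640]; o,d=ray(name,np.c_[u.ravel(),v.ravel()])
    return (o+d*depth.reshape(-1,1)).reshape(480,640,3)
def onz(name,px,z):
    o,d=ray(name,px); return o+d*((z-o[2])/d[:,2])[:,None]
def proj(name,X):
    c,k,d=K(name); r=cv2.Rodrigues(np.array(c['R'],float))[0]
    return cv2.projectPoints(np.array(X,float).reshape(-1,1,3),r,np.array(c['t'],float),k,d)[0].reshape(-1,2)
E
python3 - <<'E'
from h import *
for n in('side','top'):
    im,d=read_camera(n); save(n+'0.png',im); np.savez(n+'0',im=im,d=d)
    c=calibration(n); print(n,c['fovy'],c['k1'],ray(n,[[320,240]]))
s=sense(); print(s['time'],s['ee_pos'],s['tcp_rot'],s['finger_gap'])
E
```

```text
pics
side 55.70194518832922 -0.03151306689103554 (array([0.25258424, 0.63570271, 0.51582863]), array([[ 0.36646834, -0.78599523, -0.49796551]]))
top 43.697083978985546 -0.11935856370902538 (array([ 0.40002782, -0.00277597,  1.33165156]), array([[ 0.10387395, -0.00193352, -0.9946115 ]]))
0.1 [ 0.17141949 -0.65263402  0.40379973] [-3.13997744e+00  9.52184505e-05  2.56861006e-01] 0.08772587586288323
```

View pics/side0.png

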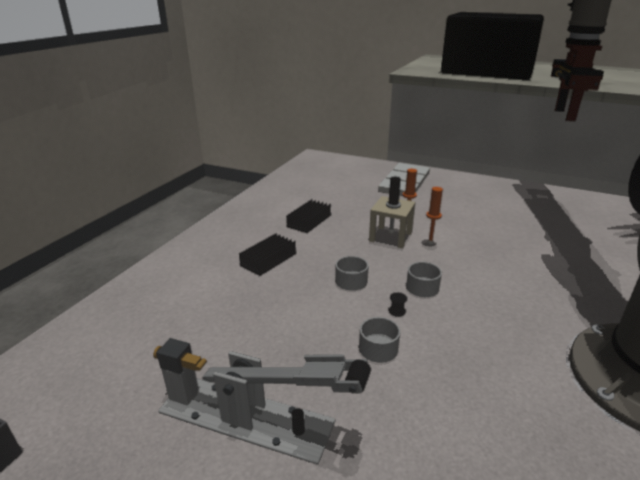

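View pics/top0.png

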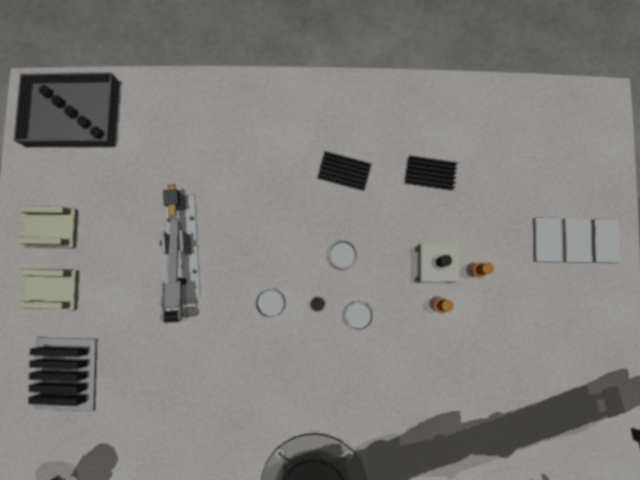

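The side view shows the black dauber in its stand at (395,195), orange look-alikes at (411,183) and (435,203), and pots at (351,272), (424,278) and (379,340). The tensioner pad is at (325,367).

In the top view the dauber handle is at (444,261), with orange ones at (481,269) and (442,305). The pots are at (342,255), (271,303) and (357,315), and the pad is near (172,293). By the description I choose the black dauber and the pot at (342,255), which is farthest from the base. I'll measure these and check with a crop.

Run:
```python
from h import *
T=np.load('top0.npz');S=np.load('side0.npz')
ct=cloud('top',T['d']);cs=cloud('side',S['d'])
def fit(P):  # circle fit by lsq
    A=np.c_[2*P[:,:2],np.ones(len(P))]; x=np.linalg.lstsq(A,(P[:,:2]**2).sum(1),rcond=None)[0]
    return x[:2],np.sqrt(x[2]+x[:2]@x[:2])
def reg(c,u0,u1,v0,v1): return c[v0:v1,u0:u1].reshape(-1,3)
for n,b in {'potA':(322,362,235,275),'potB':(250,292,282,324),'potC':(336,379,294,336)}.items():
    P=reg(ct,*b); q=P[(P[:,2]>.03)&(P[:,2]<.05)]; print(n,'top rim',len(q),np.median(q,0),(q.min(0)+q.max(0))/2)
# combined clouds around the dauber: handle top
for nm,c,im in(('top',ct,T['im']),('side',cs,S['im'])):
    P=c.reshape(-1,3);I=im.reshape(-1,3).astype(int)
    o=onz('top',[[444,261]],.145)[0]
    m=(np.hypot(*(P[:,:2]-o[:2]).T)<.035)&(P[:,2]>.092)&(I.max(1)<70)
    q=P[m];print('handle',nm,m.sum(),q.mean(0),q.min(0),q.max(0)); 
    t=q[q[:,2]>q[:,2].max()-.006]; print('  top pts',len(t),(t.min(0)+t.max(0))/2)
    m=(np.hypot(*(P[:,:2]-o[:2]).T)<.075)&(P[:,2]>.072)&(P[:,2]<.084)
    q=P[m];print('stand plate',nm,len(q),(q.min(0)+q.max(0))/2, np.median(q[:,2]), cv2.minAreaRect(q[:,:2].astype(np.float32)*1000))
# rims in side
print('pot side', end=' ')
P=cs.reshape(-1,3);o=onz('top',[[342,255]],.04)[0]
q=P[(np.hypot(*(P[:,:2]-o[:2]).T)<.05)&(P[:,2]>.036)&(P[:,2]<.046)];print(len(q),fit(q),q[:,2].max())
q=P[(np.hypot(*(P[:,:2]-o[:2]).T)<.05)&(P[:,2]>.01)&(P[:,2]<.034)];print(len(q),fit(q))
# tensioner
for nm,c in(('top',ct),('side',cs)):
    P=c.reshape(-1,3);o=onz('top',[[172,250]],.1)[0]
    m=(abs(P[:,0]-o[0])<.2)&(abs(P[:,1]-o[1])<.06)&(P[:,2]>.08)&(P[:,2]<.2)
    q=P[m];print('tens',nm,o,m.sum(),q.min(0),q.max(0))
    x0=q[:,0].min()
    for a in np.arange(x0,x0+.26,.013):
        r=q[(q[:,0]>=a)&(q[:,0]<a+.013)]
        if len(r):print('  x%.3f n%d y[%.3f %.3f] med%.3f z med%.3f max%.3f'%(a+.0065,len(r),r[:,1].min(),r[:,1].max(),np.median(r[:,1]),np.median(r[:,2]),r[:,2].max()))
a=cv2.resize(T['im'][225:325,120:230],None,fx=5,fy=5,interpolation=3)[:, :550]
b=cv2.resize(S['im'][150:260,360:460],None,fx=4,fy=4)
out=np.zeros((500,960,3),np.uint8)
out[:500,:550]=a;out[:440,550:950]=b; save('crop.png',cv2.resize(out,(800,417)))
```

```text
potA top rim 139 [ 0.50787319 -0.05619757  0.03931582] [ 0.50453878 -0.0556221   0.03864562]
potB top rim 146 [0.39809085 0.10527964 0.04019362] [0.3981354  0.10324154 0.03916282]
potC top rim 138 [ 0.37314304 -0.09524462  0.03973193] [ 0.37320001 -0.09059836  0.03860851]
handle top 130 [ 0.48647825 -0.25303724  0.13700333] [ 0.47741415 -0.26611092  0.09563272] [ 0.49647863 -0.24457121  0.15064997]
  top pts 58 [ 0.48747665 -0.25524004  0.14765405]
stand plate top 1154 [ 0.46972054 -0.27114645  0.07811108] 0.07999747981220962 ((469.70135498046875, -271.2726745605469), (114.3138656616211, 110.4265365600586), 0.601417601108551)
handle side 262 [ 0.48809315 -0.25033461  0.12135391] [ 0.47769129 -0.2615422   0.09218184] [ 0.50085017 -0.24391963  0.1482279 ]
  top pts 42 [ 0.48964958 -0.25317079  0.14525355]
stand plate side 627 [ 0.47068423 -0.25779859  0.07792627] 0.08074722836953835 ((470.8647155761719, -257.8497619628906), (119.32951354980469, 85.44615173339844), 0.5489098429679871)
pot side 196 (array([ 0.50786723, -0.05498409]), np.float64(0.030370089659975518)) 0.04351476902989898

[... 1977 characters left out ...]
0.113
  x0.466 n166 y[0.289 0.309] med0.304 z med0.105 max0.109
  x0.479 n163 y[0.291 0.310] med0.306 z med0.100 max0.105
  x0.492 n154 y[0.292 0.312] med0.308 z med0.096 max0.101
  x0.505 n327 y[0.280 0.326] med0.310 z med0.092 max0.098
  x0.518 n388 y[0.281 0.334] med0.311 z med0.090 max0.098
  x0.531 n297 y[0.283 0.334] med0.303 z med0.091 max0.097
  x0.544 n163 y[0.284 0.329] med0.297 z med0.090 max0.098
  x0.570 n19 y[0.301 0.317] med0.310 z med0.082 max0.084
  x0.583 n120 y[0.300 0.317] med0.311 z med0.085 max0.088
  x0.596 n160 y[0.304 0.327] med0.317 z med0.087 max0.097
  x0.609 n297 y[0.296 0.328] med0.314 z med0.096 max0.099
  x0.622 n226 y[0.297 0.329] med0.320 z med0.096 max0.099
```

View pics/crop.png

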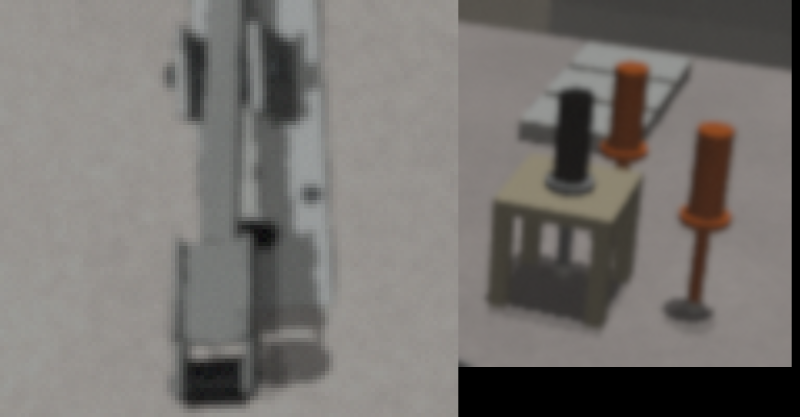

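The crop confirms the choice: the black-handled dauber stands in the cream stand with an orange one on either side, and the pad channel is just inboard of the black idler. Measured positions:

| Thing | x, y (m) | Height (m) |
|---|---|---|
| Dauber axis | (0.4885, -0.2535) | top 0.146 |
| Pot | (0.508, -0.0555) | rim 0.040 |
| Pad | (0.4145, 0.2945) | 0.126 |

Both views agree on these. Next I'll travel above the dauber.

```bash
cat > to.py <<'E'
# rows needed (tool axes, full-scale units of 40 mm) to bring the grasp point to a world target
import sys; from h import *
from scipy.spatial.transform import Rotation as Ro
s=sense(); R=Ro.from_euler('xyz',s['tcp_rot']).as_matrix(); g=np.array(s['ee_pos'])+R[:,2]*.163
w=np.array([float(a) for a in sys.argv[1:4]])
tilt=Ro.from_matrix(R.T@(Ro.from_euler('xyz',[np.pi,0,s['tcp_rot'][2]]).as_matrix())).as_rotvec()
print('t%.2f'%s['time'],'grasp',g.round(4),'rpy',np.round(s['tcp_rot'],4),'need(units)',(R.T@(w-g)/.04).round(3),'tilt fix(units)',np.degrees(tilt).round(2)/4,'F',np.round(s['contact_force'],1),'gap',round(s['finger_gap'],4),'grip',s['grip_force'])
E
python3 -m crank '[0.68,-0.51,0,0,0,0, 0.68,-0.51,0,0,0,0, 0.68,-0.51,0,0,0,0, 0.68,-0.51,0,0,0,0, 0.68,-0.51,0,0,0,0, 0.68,-0.51,0,0,0,0, 0.68,-0.51,0,0,0,0, 0.68,-0.51,0,0,0,0, 0.68,-0.51,0,0,0,0, 0.68,-0.51,0,0,0,0, 0.5,-0.4,0,0,0,0, 0,0,0,0,0,0]' 0.3 40; python3 to.py .4885 -.2535 .118
```

```text
time: 1.1
ee_pos: [0.4018, -0.3607, 0.4045]
tcp_rot: [-3.14, -0.002, 0.266]
contact_force: [0.5, 0.7, -0.2]
finger_gap: 0.0569
grip_force: 0.0
t1.10 grasp [ 0.402  -0.3603  0.2415] rpy [-3.1396e+00 -2.0000e-03  2.6560e-01] need(units) [ 2.781 -2.003  3.097] tilt fix(units) [-0.03   -0.0275  0.    ] F [ 0.5  0.7 -0.2] gap 0.0569 grip 0.0
```

```bash
python3 -m crank '[0.5,-0.36,0,0,0,0, 0.5,-0.36,0,0,0,0, 0.5,-0.36,0,0,0,0, 0.5,-0.36,0,0,0,0, 0.5,-0.36,0,0,0,0, 0,0,0,0,0,0, 0,0,0,0,0,0, 0,0,0,0,0,0]'; python3 to.py .4885 -.2535 .118
```

```text
time: 1.77
ee_pos: [0.4757, -0.2719, 0.4043]
tcp_rot: [3.142, 0.001, 0.256]
contact_force: [-0.7, -0.4, 0.3]
finger_gap: 0.0571
grip_force: 0.0
t1.77 grasp [ 0.4755 -0.272   0.2413] rpy [3.1415e+00 1.1000e-03 2.5570e-01] need(units) [ 0.433 -0.365  3.083] tilt fix(units) [0.    0.015 0.   ] F [-0.7 -0.4  0.3] gap 0.0571 grip 0.0
```

```bash
python3 -m crank '[0.43,-0.36,0,0,0,0, 0,0,0.4,0,0,0, 0,0,0.4,0,0,0, 0,0,0.4,0,0,0, 0,0,0.4,0,0,0, 0,0,0.4,0,0,0, 0,0,0,0,0,0, 0,0,0,0,0,0]'; python3 to.py .4885 -.2535 .118
python3 - <<'E'
from h import *
im,d=read_camera('side'); P=cloud('side',d).reshape(-1,3); I=im.reshape(-1,3).astype(int)
print('check pic'); save('pre.png',cv2.resize(im[80:280,300:540],(720,600)))
E
```

```text
time: 2.43
ee_pos: [0.4884, -0.2538, 0.3242]
tcp_rot: [-3.141, 0.002, 0.255]
contact_force: [0.8, 0.2, 1.0]
finger_gap: 0.057
grip_force: 0.0
t2.43 grasp [ 0.4881 -0.2538  0.1612] rpy [-3.1408e+00  2.0000e-03  2.5460e-01] need(units) [ 0.014 -0.004  1.079] tilt fix(units) [-0.01    0.0275 -0.    ] F [0.8 0.2 1. ] gap 0.057 grip 0.0
check pic
```

View pics/pre.png

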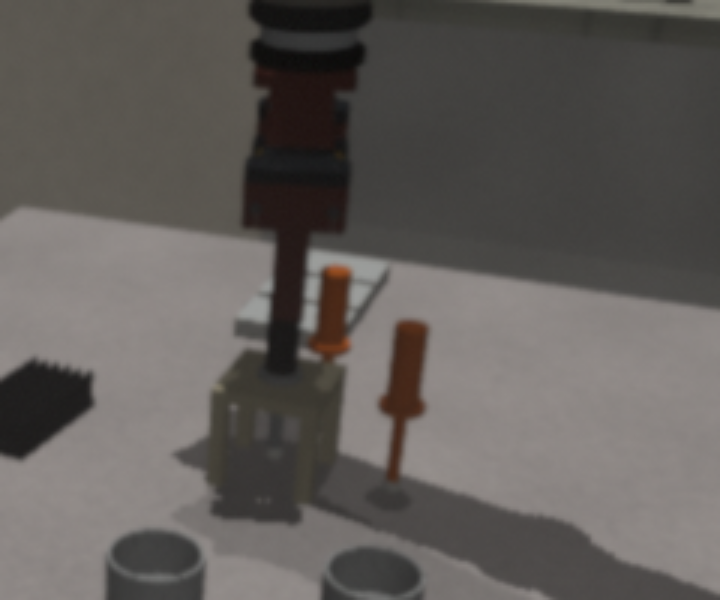

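The fingers straddle the black handle, at crop pixel (283,340), and are well clear of the orange ones. I'll descend and grip.

```bash
python3 -m crank '[0,0,0.36,0,0,0, 0,0,0.36,0,0,0, 0,0,0.36,0,0,0, 0,0,0,0,0,0, 0,0,0,0,0,0]'; python3 -m crank '[0,0,0,0,0,0, 0,0,0,0,0,0, 0,0,0,0,0,0, 0,0,0,0,0,0, 0,0,0,0,0,0, 0,0,0,0,0,0, 0,0,0,0,0,0, 0,0,0,0,0,0]' -1 45;  python3 to.py .4885 -.2535 .118
```

```text
time: 2.9
ee_pos: [0.4894, -0.2531, 0.2822]
tcp_rot: [3.141, -0.0, 0.256]
contact_force: [-0.2, -0.0, 0.5]
finger_gap: 0.0572
grip_force: 0.0
time: 3.57
ee_pos: [0.4897, -0.2529, 0.2819]
tcp_rot: [3.141, -0.001, 0.257]
contact_force: [-0.4, -1.6, 4.9]
finger_gap: 0.0233
grip_force: 45.0
t3.57 grasp [ 0.4898 -0.253   0.1189] rpy [ 3.1408e+00 -7.0000e-04  2.5660e-01] need(units) [-0.034  0.004  0.023] tilt fix(units) [ 0.0125 -0.01   -0.    ] F [-0.4 -1.6  4.9] gap 0.0233 grip 45.001006722450256
```

```bash
python3 -m crank '[0,0,-0.2,0,0,0, 0,0,-0.3,0,0,0, 0,0,-0.3,0,0,0, 0,0,-0.4,0,0,0, 0,0,-0.4,0,0,0, 0,0,-0.4,0,0,0, 0,0,-0.4,0,0,0, 0,0,-0.4,0,0,0, 0,0,-0.2,0,0,0, 0,0,0,0,0,0, 0,0,0,0,0,0]'; python3 to.py .508 -.0555 .24
python3 - <<'E'
from h import *
for n in('side',):
    im,d=read_camera(n); save('lift.png',cv2.resize(im[80:280,300:540],(720,600)))
E
```

```text
time: 4.48
ee_pos: [0.4892, -0.2522, 0.4018]
tcp_rot: [-3.142, -0.0, 0.257]
contact_force: [0.6, 0.2, -1.0]
finger_gap: 0.0235
grip_force: 45.0
t4.48 grasp [ 0.4893 -0.2522  0.2388] rpy [-3.1415e+00 -3.0000e-04  2.5710e-01] need(units) [ 1.703 -4.636 -0.03 ] tilt fix(units) [-0.    -0.005  0.   ] F [ 0.6  0.2 -1. ] gap 0.0235 grip 44.97354984283447
```

View pics/lift.png

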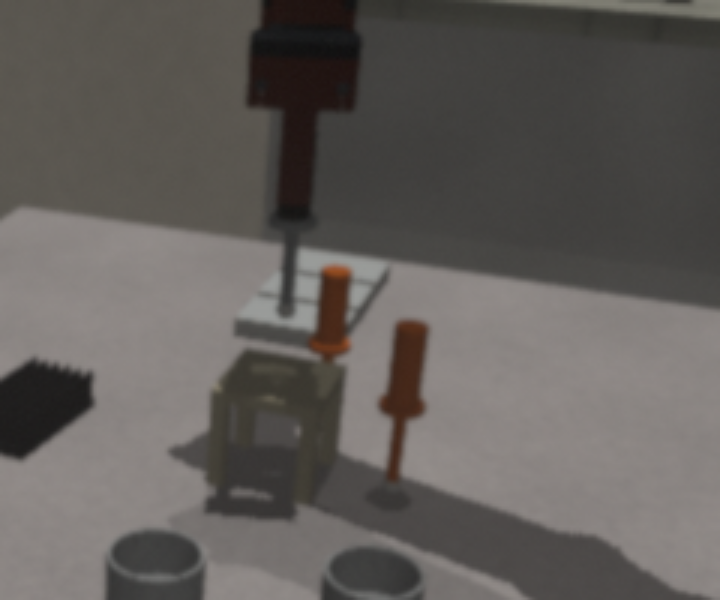

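The dauber has been lifted clear, with its tip at crop (286,314), full-image (395,185). Moving over the pot.

```bash
python3 -m crank '[0.17,-0.46,0,0,0,0, 0.17,-0.46,0,0,0,0, 0.17,-0.46,0,0,0,0, 0.17,-0.46,0,0,0,0, 0.17,-0.46,0,0,0,0, 0.17,-0.46,0,0,0,0, 0.17,-0.46,0,0,0,0, 0.17,-0.46,0,0,0,0, 0.17,-0.46,0,0,0,0, 0.17,-0.46,0,0,0,0, 0,0,0,0,0,0, 0,0,0,0,0,0]';python3 -m crank '[0,0,0,0,0,0, 0,0,0,0,0,0, 0,0,0,0,0,0]'; python3 to.py .508 -.0555 .126
python3 - <<'E'
from h import *
from scipy.spatial.transform import Rotation as Ro
im,d=read_camera('side')
s=sense();z=Ro.from_euler('xyz',s['tcp_rot']).as_matrix()[:,2];p=np.array(s['ee_pos'])
for L in(.163+.032+.003,.163+.09,.163+.105): print('expected px',proj('side',p+z*L))
print('pot px',proj('side',[.508,-.0555,.04]))
P=cloud('side',d).reshape(-1,3)
q=P[(np.hypot(*(P-p)[:,:2].T)<.03)&(P[:,2]>.1)&(P[:,2]<.21)]
c=np.array(K('side')[0]['R']);t=np.array(K('side')[0]['t']);o=-c.T@t
v=(p-o)[:2];v/=np.linalg.norm(v)
zs=np.arange(.12,.205,.01)
for a in zs:
    r=q[(q[:,2]>=a)&(q[:,2]<a+.01)]
    if len(r): print('%.3f'%a,len(r),np.median(r,0).round(4),'axis offset from tcp (adding 5mm)',(np.median(r,0)[:2]+v*.004-p[:2]).round(4))
print('tip zmin',q[:,2].min())
save('over.png',cv2.resize(im[100:340,240:480],(600,600)))
E
```

```text
time: 5.53
ee_pos: [0.5082, -0.0565, 0.4005]
tcp_rot: [-3.141, 0.002, 0.259]
contact_force: [0.2, -0.1, -1.0]
finger_gap: 0.0233
grip_force: 45.0
time: 5.78
ee_pos: [0.5083, -0.0586, 0.4012]
tcp_rot: [3.141, 0.001, 0.255]
contact_force: [0.2, 0.1, -0.9]
finger_gap: 0.0229
grip_force: 45.0
t5.78 grasp [ 0.5082 -0.0586  0.2382] rpy [3.1415e+00 7.0000e-04 2.5480e-01] need(units) [ 0.018 -0.077  2.804] tilt fix(units) [0.0025 0.01   0.    ] F [ 0.2  0.1 -0.9] gap 0.0229 grip 44.9738073348999
expected px [[354.77375469 184.91110971]]
expected px [[353.83437498 213.05822444]]
expected px [[353.58764904 220.41550519]]
pot px [[351.65603198 264.15116538]]
0.130 28 [ 0.5056 -0.0549  0.1372] axis offset from tcp (adding 5mm) [-0.0013 -0.0003]
0.140 30 [ 0.5048 -0.0565  0.1443] axis offset from tcp (adding 5mm) [-0.0021 -0.0018]
0.150 30 [ 0.5061 -0.0561  0.1549] axis offset from tcp (adding 5mm) [-0.0008 -0.0014]
0.160 25 [ 0.5049 -0.0554  0.1649] axis offset from tcp (adding 5mm) [-0.002  -0.0008]
0.170 23 [ 0.5053 -0.0553  0.1748] axis offset from tcp (adding 5mm) [-0.0016 -0.0006]
0.180 35 [ 0.5055 -0.0556  0.1844] axis offset from tcp (adding 5mm) [-0.0014 -0.0009]
0.190 15 [ 0.5046 -0.0548  0.1924] axis offset from tcp (adding 5mm) [-0.0024 -0.0002]
0.200 123 [ 0.5023 -0.0487  0.2058] axis offset from tcp (adding 5mm) [-0.0046  0.0059]
tip zmin 0.13178489976844543
```

View pics/over.png

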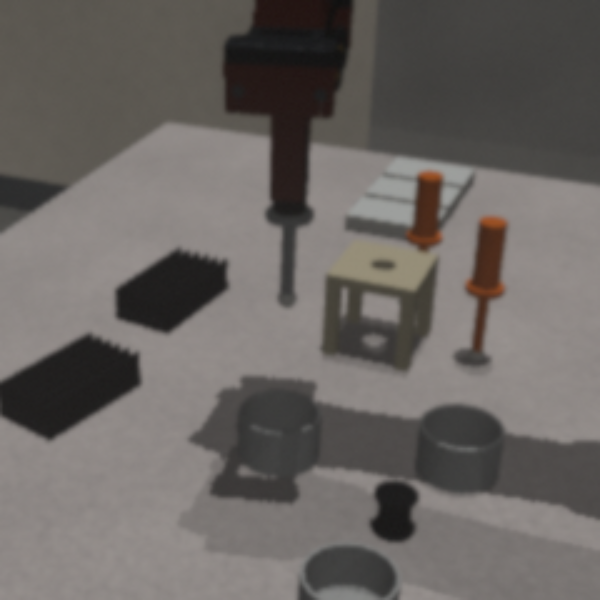

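The dauber hangs straight, with its tip at crop (287,300) above the pot at (280,430). The model agrees with this to about 2 mm. Next is the dip: down to about 12 mm, pause, and up.

```bash
python3 -m crank '[0.05,-0.07,0.1,0,0,0, 0,0,0.4,0,0,0, 0,0,0.4,0,0,0, 0,0,0.4,0,0,0, 0,0,0.4,0,0,0, 0,0,0.4,0,0,0, 0,0,0.3,0,0,0, 0,0,0.2,0,0,0, 0,0,0.2,0,0,0, 0,0,0.1,0,0,0, 0,0,0,0,0,0, 0,0,0,0,0,0]'; python3 to.py .509 -.0555 .1195
```

```text
time: 6.83
ee_pos: [0.5099, -0.0541, 0.2857]
tcp_rot: [3.142, -0.0, 0.257]
contact_force: [0.5, 0.2, -1.0]
finger_gap: 0.0234
grip_force: 45.0
t6.83 grasp [ 0.5099 -0.0541  0.1227] rpy [ 3.1415e+00 -3.0000e-04  2.5680e-01] need(units) [-0.031  0.027  0.079] tilt fix(units) [ 0.    -0.005 -0.   ] F [ 0.5  0.2 -1. ] gap 0.0234 grip 44.97385382652283
```

```bash
python3 -m crank '[0,0,0.08,0,0,0, 0,0,0,0,0,0, 0,0,0,0,0,0, 0,0,0,0,0,0]'; python3 to.py .508 -.0555 .12;  python3 -m crank '[0,0,-0.2,0,0,0, 0,0,-0.4,0,0,0, 0,0,-0.4,0,0,0, 0,0,-0.4,0,0,0, 0,0,-0.5,0,0,0, 0,0,-0.5,0,0,0, 0,0,-0.5,0,0,0, 0,0,-0.5,0,0,0, 0,0,-0.5,0,0,0, 0,0,-0.4,0,0,0, 0,0,-0.2,0,0,0, 0,0,0,0,0,0]'; python3 to.py .4155 .2945 .30
```

```text
time: 7.17
ee_pos: [0.5098, -0.0541, 0.2825]
tcp_rot: [3.141, -0.0, 0.257]
contact_force: [-0.0, 0.4, -1.3]
finger_gap: 0.0236
grip_force: 45.0
t7.17 grasp [ 0.5098 -0.0542  0.1195] rpy [ 3.1414e+00 -4.0000e-04  2.5680e-01] need(units) [-0.053  0.021 -0.012] tilt fix(units) [ 0.0025 -0.0075 -0.    ] F [-0.   0.4 -1.3] gap 0.0236 grip 44.97385382652283
time: 8.17
ee_pos: [0.51, -0.054, 0.4646]
tcp_rot: [3.14, -0.004, 0.257]
contact_force: [0.8, 0.6, -0.6]
finger_gap: 0.0239
grip_force: 45.0
t8.17 grasp [ 0.5106 -0.0541  0.3016] rpy [ 3.1402 -0.0038  0.2567] need(units) [-0.088 -9.032  0.026] tilt fix(units) [ 0.02  -0.055 -0.   ] F [ 0.8  0.6 -0.6] gap 0.0239 grip 44.97378945350647
```

```bash
python3 -m crank '[0,-0.3,0,0,0,0, 0,-0.6,0,0,0,0, 0,-0.6,0,0,0,0, 0,-0.6,0,0,0,0, 0,-0.6,0,0,0,0, 0,-0.6,0,0,0,0, 0,-0.6,0,0,0,0, 0,-0.6,0,0,0,0, 0,-0.6,0,0,0,0, 0,-0.6,0,0,0,0, 0,-0.6,0,0,0,0, 0,-0.6,0,0,0,0]'; python3 -m crank '[0,-0.5,0,0,0,0, 0,-0.5,0,0,0,0, 0,-0.5,0,0,0,0, 0,-0.4,0,0,0,0, 0,-0.2,0,0,0,0, 0,0,0,0,0,0, 0,0,0,0,0,0, 0,0,0,0,0,0, 0,0,0,0,0,0]';python3 to.py .4155 .2945 .24
```

```text
time: 9.17
ee_pos: [0.4381, 0.2143, 0.4608]
tcp_rot: [3.141, 0.003, 0.258]
contact_force: [-0.2, 0.1, -0.5]
finger_gap: 0.0232
grip_force: 45.0
time: 9.92
ee_pos: [0.4187, 0.2929, 0.462]
tcp_rot: [3.141, 0.0, 0.255]
contact_force: [0.3, -0.2, -0.9]
finger_gap: 0.0235
grip_force: 45.0
t9.92 grasp [0.4186 0.2928 0.299 ] rpy [3.1409e+00 4.0000e-04 2.5490e-01] need(units) [-0.065 -0.062  1.474] tilt fix(units) [0.01  0.005 0.   ] F [ 0.3 -0.2 -0.9] gap 0.0235 grip 44.97379660606384
```

```bash
python3 -m crank '[-0.06,-0.06,0.1,0,0,0, 0,0,0.3,0,0,0, 0,0,0.3,0,0,0, 0,0,0.3,0,0,0, 0,0,0.15,0,0,0, 0,0,0,0,0,0, 0,0,0,0,0,0]';python3 to.py .4155 .2945 .233
python3 - <<'E'
from h import *
im,d=read_camera('side'); p=np.array(sense()['ee_pos'])
P=cloud('side',d).reshape(-1,3)
q=P[(np.hypot(*(P-p)[:,:2].T)<.02)&(P[:,2]>.14)&(P[:,2]<.205)]
o=ray('side',[[1,1]])[0];v=(p-o)[:2];v/=np.linalg.norm(v)
for a in np.arange(.14,.205,.01):
    r=q[(q[:,2]>=a)&(q[:,2]<a+.01)]
    if len(r): print('%.3f'%a,len(r),(np.median(r,0)[:2]+v*.004).round(4))
print('zmin',q[:,2].min())
save('pad.png',cv2.resize(im[260:460,150:390],(720,600)))
E
```

```text
time: 10.5
ee_pos: [0.4153, 0.2957, 0.4156]
tcp_rot: [3.141, 0.001, 0.257]
contact_force: [-0.4, -0.2, -0.5]
finger_gap: 0.0233
grip_force: 45.0
t10.50 grasp [0.4151 0.2956 0.2526] rpy [3.1413e+00 1.3000e-03 2.5690e-01] need(units) [0.003 0.029 0.49 ] tilt fix(units) [0.005 0.02  0.   ] F [-0.4 -0.2 -0.5] gap 0.0233 grip 44.97381091117859
0.140 12 [0.4134 0.2969]
0.150 95 [0.4132 0.2954]
0.160 60 [0.4134 0.2952]
0.170 60 [0.4137 0.2949]
0.180 73 [0.4134 0.2949]
0.190 68 [0.4141 0.2948]
0.200 25 [0.4139 0.2953]
zmin 0.14827324370361095
```

View pics/pad.png

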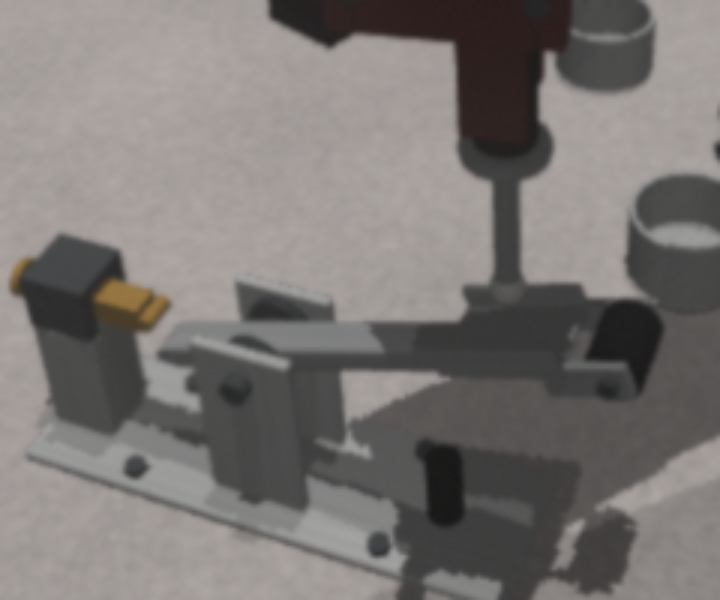

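The tip is over the pad channel, at crop (508,292), about 20 mm above its floor and between the lips. I'll press slowly while following the pad's drift outwards.

```bash
python3 -m crank '[0,0.01,0.12,0,0,0, 0,0.01,0.1,0,0,0, 0,0.01,0.06,0,0,0, 0,0,0.05,0,0,0, 0,0,0.05,0,0,0, 0,0,0.05,0,0,0, 0,0,0.05,0,0,0, 0,0,0.05,0,0,0, 0,0,0.05,0,0,0]';python3 to.py .4145 .2945 .166;  python3 -m crank '[-0.01,0,0.06,0,0,0, -0.01,0,0.06,0,0,0, -0.01,0,0.06,0,0,0, -0.01,0,0.06,0,0,0, -0.01,0,0.06,0,0,0, -0.01,0,0.06,0,0,0, -0.01,0,0.06,0,0,0, -0.01,0,0.06,0,0,0]';python3 to.py .409 .294 .166
```

```text
time: 11.3
ee_pos: [0.4156, 0.2948, 0.3933]
tcp_rot: [-3.141, -0.0, 0.257]
contact_force: [-1.2, 0.4, 3.0]
finger_gap: 0.0237
grip_force: 45.0
t11.30 grasp [0.4157 0.2948 0.2303] rpy [-3.1414e+00 -3.0000e-04  2.5680e-01] need(units) [-3.100e-02  1.000e-03  1.607e+00] tilt fix(units) [-0.0025 -0.005   0.    ] F [-1.2  0.4  3. ] gap 0.0237 grip 44.97776806354523
time: 11.97
ee_pos: [0.4123, 0.294, 0.3737]
tcp_rot: [-3.141, 0.0, 0.257]
contact_force: [-2.4, 0.8, 4.0]
finger_gap: 0.0236
grip_force: 45.0
t11.97 grasp [0.4123 0.2941 0.2107] rpy [-3.1411  0.      0.257 ] need(units) [-0.081 -0.018  1.117] tilt fix(units) [-0.0075  0.     -0.    ] F [-2.4  0.8  4. ] gap 0.0236 grip 44.983566999435425
```

```bash
python3 -m crank '[-0.01,0,0.05,0,0,0, -0.01,0,0.05,0,0,0, -0.01,0,0.05,0,0,0, -0.01,0,0.05,0,0,0, -0.01,0,0.05,0,0,0, -0.01,0,0.05,0,0,0, 0,0,0.05,0,0,0, 0,0,0.05,0,0,0, 0,0,0.05,0,0,0, 0,0,0.05,0,0,0, 0,0,0.05,0,0,0, 0,0,0.05,0,0,0]';python3 to.py .409 .294 .166;  python3 -m crank '[0,0,0.05,0,0,0, 0,0,0.05,0,0,0, 0,0,0.05,0,0,0, 0,0,0.05,0,0,0, 0,0,0.05,0,0,0, 0,0,0.05,0,0,0, 0,0,0.05,0,0,0, 0,0,0.05,0,0,0, 0,0,0.04,0,0,0, 0,0,0,0,0,0, 0,0,0,0,0,0]';python3 to.py .409 .294 .166
python3 - <<'E'
from h import *
im,d=read_camera('side'); save('down.png',cv2.resize(im[260:460,150:390],(720,600)))
E
```

```text
time: 12.97
ee_pos: [0.4102, 0.2935, 0.3497]
tcp_rot: [-3.141, -0.0, 0.257]
contact_force: [-2.6, 2.7, 3.9]
finger_gap: 0.0235
grip_force: 45.0
t12.97 grasp [0.4102 0.2936 0.1867] rpy [-3.1409e+00 -3.0000e-04  2.5690e-01] need(units) [-0.027 -0.018  0.517] tilt fix(units) [-0.01  -0.005  0.   ] F [-2.6  2.7  3.9] gap 0.0235 grip 44.989948868751526
time: 13.88
ee_pos: [0.411, 0.2933, 0.3327]
tcp_rot: [-3.141, -0.002, 0.257]
contact_force: [-1.3, 1.2, 6.3]
finger_gap: 0.0233
grip_force: 45.0
t13.88 grasp [0.4113 0.2934 0.1697] rpy [-3.1413e+00 -2.3000e-03  2.5650e-01] need(units) [-0.053 -0.029  0.093] tilt fix(units) [-0.005  -0.0325  0.    ] F [-1.3  1.2  6.3] gap 0.0233 grip 44.987508058547974
```

View pics/down.png

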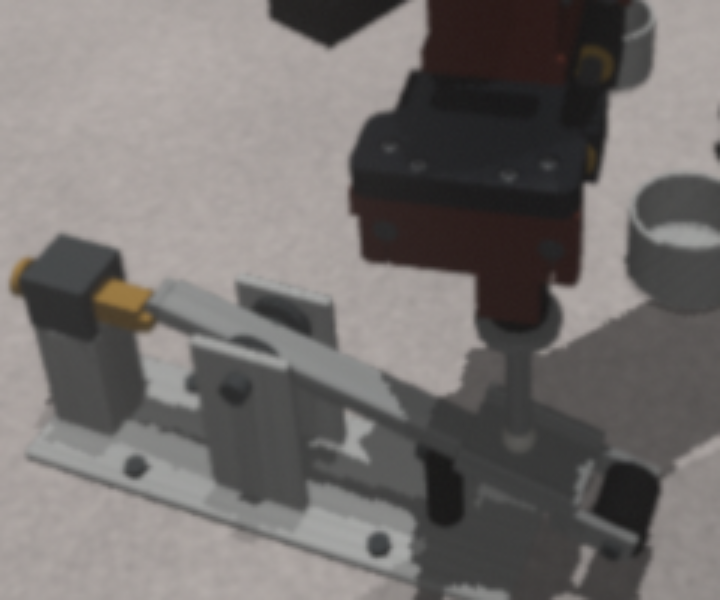

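The arm is down past the click: its tail has risen over the brass pawl at crop (155,290), and the tip sits in the pad at (518,440). I'll press a little further and check that it holds steady.

```bash
python3 -m crank '[0,0,0.04,0,0,0, 0,0,0.04,0,0,0, 0,0,0,0,0,0, 0,0,0,0,0,0, 0,0,0,0,0,0, 0,0,0,0,0,0, 0,0,0,0,0,0, 0,0,0,0,0,0, 0,0,0,0,0,0, 0,0,0,0,0,0, 0,0,0,0,0,0, 0,0,0,0,0,0]';python3 to.py .409 .294 .166
python3 - <<'E'
from h import *
o=np.array([.5255,.3035]);u=np.array([-.997,-.08])
for im,d in (read_camera('side'),):
    P=cloud('side',d).reshape(-1,3); w=P[:,:2]-o; a=w@u; b=w@[u[1],-u[0]]
    m=(abs(b)<.011)&(a>.02)&(a<.085)&(P[:,2]>.045)&(P[:,2]<.12)
    for x in np.arange(.02,.085,.01):
        k=m&(a>=x)&(a<x+.01); print('%.3f'%x,k.sum(),np.percentile(P[k,2],[50,85]).round(4) if k.sum() else '')
S=np.load('side0.npz')['im'].astype(int); D=abs(im.astype(int)-S).max(2)
for n,X in {'pot':(.508,-.0555,.02)}.items():
    c=proj('side',[X])[0].astype(int); print(n,'median pix diff',np.median(D[c[1]-25:c[1]+25,c[0]-25:c[0]+25]))
P=cloud('side',d).reshape(-1,3);q=P[(np.hypot(*(P[:,:2]-[.508,-.0555]).T)<.05)&(P[:,2]>.01)&(P[:,2]<.034)];A=np.c_[2*q[:,:2],np.ones(len(q))];print('pot',np.linalg.lstsq(A,(q[:,:2]**2).sum(1),rcond=None)[0][:2])
E
```

```text
time: 14.93
ee_pos: [0.4112, 0.2933, 0.3297]
tcp_rot: [-3.141, -0.003, 0.256]
contact_force: [0.4, 2.6, 7.7]
finger_gap: 0.0237
grip_force: 45.0
t14.93 grasp [0.4117 0.2934 0.1667] rpy [-3.1413e+00 -3.0000e-03  2.5640e-01] need(units) [-0.061 -0.03   0.018] tilt fix(units) [-0.005  -0.0425  0.    ] F [0.4 2.6 7.7] gap 0.0237 grip 44.98668193817139
0.020 135 [0.0791 0.0809]
0.030 137 [0.0767 0.0781]
0.040 138 [0.0739 0.0756]
0.050 134 [0.0713 0.0727]
0.060 144 [0.0686 0.0702]
0.070 143 [0.0659 0.0674]
0.080 67 [0.0638 0.0649]
pot median pix diff 35.0
pot [ 0.50649028 -0.05468078]
```

The arm's slope puts the joint at about 0.58, held steady at 7.7 N. The pot has not moved. Handing in.

```bash
python3 -c "from workcell import *; print(job_done())"
```

```text
the job is handed in; nothing more can be done
None
```

The dauber was taken from its stand, dipped in the farthest pot to about 6 mm above its floor, and is now holding the tensioner arm down at about 0.58 rad, past its click, still gripped; handed in at about 15 s.

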